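# Layer sharpening stones in the storage tray and lock them in

## Task

Pack the second layer of the sharpening-stone tray: lay the plywood separator sheet flat on the stone that is already in the tray, then set the loose full-length stone squarely on the sheet, in line with the stone below. Then lock the pack by fitting the keeper bar's square hole over the square post, all the way down on the end block, with its arm lying over the top stone. Leave the short stone, the bottle, the tin and the cup where they are.

Things in the scene. Friction and masses are not known exactly. Their poses are not given: they have to be found in the camera images.
- tray: Tray screwed to the bench: grey base 300 x 94 x 8 mm (x = -140 to 160 mm), open long sides. Origin at bench level under the middle of the place for stones; x along the tray to its end block, z up. The place is the 172 mm between a low end wall (inner face x = -86, 70 wide, top z = 56 mm) and a steel end block (x = 86 to 130, 56 wide, top z = 67 mm). The lower stone lies in it.
- tray_post (a point): Centre of the end block's flat top (tray x = 108 mm, z = 67 mm), from which a steel square post, 18 x 18 mm with sides parallel to the tray's x and y, stands up 31 mm: square for 22 mm, then a tapered round nose of 9 mm. Axes as the tray's.
- lower_stone: Grey sharpening stone 150 x 50 x 25 mm already lying in the tray, along it, its top 33 mm above the bench. Origin at the centre of its underside; x along its length, z up.
- sheet: Thin plywood separator sheet 160 x 58 x 8 mm, lying flat on the bench. Origin at the centre of its underside; x along its length, y across its width, z up. In the tray its underside belongs 33 mm above the bench.
- stone: The loose full-length grey sharpening stone, 150 x 50 x 25 mm, lying flat on the bench. Origin at the centre of its underside; x along its length, y across, z up. On the sheet in the tray its underside is 41 mm and its top 66 mm above the bench.
- keeper: Aluminium keeper bar 130 mm long and 18 mm thick, lying flat: a square boss 46 x 46 mm (x = -65 to -19 mm) with a square through hole of 21.2 mm (centre at x = -42 mm), and an arm 30 mm wide running from the boss to x = +65 mm. Origin at the middle of its length, underside (close to the centre of mass); x from the boss to the arm's tip, z up.
- keeper_bore (a point): Centre of the keeper's square hole, at the underside. Axes as the keeper's; the hole's sides are parallel to x and y.
- keeper_tip (a point): Tip of the keeper's arm, at the underside, 107 mm from the hole's centre.
- short_stone: Bystander: short grey stone 85 x 50 x 25 mm lying flat among the task's things. Origin at the centre of its underside, x along its length. Not for this tray.
- oil_bottle: Bystander: upright amber oil bottle, 56 mm across, 150 mm tall. Origin at the centre of its foot.
- tin: Bystander: upright metal tin, 72 mm across, 95 mm tall. Origin at the centre of its foot.
- jar: Bystander: white cup, 72 mm across, 85 mm tall. Origin at the centre of its foot.
Things that resemble listed ones, but are neither listed nor needed, are in the scene too. Leave any green or red look-alike of the stone alone.

How it is judged:
By the outcome, as a careful person would: the job done as asked, in the order asked, and still so for the second after the job is handed in, with the robot touching nothing.
It also fails if it takes over 70 s, if anything falls off the work surface, if the arm or the gripper's body presses on something with over 40 N, if the wrist force passes 120 N, or if a joint passes its speed limit or range.

## Robot

A 6-joint arm with a two-finger parallel gripper is mounted at the origin on the work surface. World frame = base frame: x ahead of the robot, y to its left, z up, the work surface at z = 0. Lengths are in m, angles in rad, forces in N, time in s.
With the tool pointing down it reaches from about 0.375 to 0.9 m from the base axis. Payload 3.1 kg.
Tool frame: the origin (TCP) lies midway between the tips of the shut fingers; the grasp point (between the pads) lies 19 mm behind it; z points along the fingers, y is the line along which they close (so a half turn about z gives the same grasp; the last joint's range is limited). The gripper opens to 87 mm and grips with 3 to 60 N. Pads are 19 mm wide; open, the fingers measure 117 mm over their backs; the gripper's body (75 mm by 190 mm) begins 51 mm behind the grasp point.
Start: joints at [0.924, 0.527, 1.433, -0, 1.181, -0.178], TCP at [0.282, 0.558, 0.223] pointing down, gripper open.
Joint ranges: [-3.08, 3.08], [-0.75, 2.2], [0.22, 2.44], [-1.43, 4.57], [0, 2.65], [-2.85, 2.85]. Speed limits (rad/s): [2.79, 2.79, 3.14, 3.14, 3.14, 3.14].

## Interface

Orientations are given as a unit quaternion [x, y, z, w].
In Python, from rig import robot gives the robot as it stands. The module is installed in compiled form; this text tells all that it offers.
- The arm moves only by the tool play_rows, never from a script. Its arguments are lists of equal length, an entry for each row: "gripper": the closure, from -1 (fully open) to 1 (shut); "delta_pos": the shift along the tool's x, y, z in cm, a list of three; "turn": the turn, a rotation vector about the tool's x, y, z in rad, a list of three. A call has 1 to 12 rows; each row is the pose to reach, as a shift and turn from the pose commanded when the call began, along the tool's axes at that moment; what a row does not reach only later rows make up. A row lasts 1/8 s, in which the tool goes at most 62.5 mm and 10.7 degrees, less where a joint would pass 70% of its speed; a pose out of reach is approached as far as the arm can. A call with a gripper value outside its range is refused whole. The fingers move at their own pace and stop on an object; "squeeze" is the grip in N (left out, the last holds). Time passes only in rows, so rows that repeat a pose let the fingers close. It gives the time, the measured TCP pose, the force, the opening and the grip force at its end, in the units of the state.
- robot.get_obs(): the state, without advancing time (a new reading comes with each control period).
- robot.camera(name): name is "side" or "top"; returns a dict with "color" (420x560x3 uint8, red, green, blue), "vfov" (degrees; the focal length in pixels is half the picture's height over the tangent of half this angle, whatever the lens; pixels are square), "cx", "cy" (the principal point, pixels), "R" (3x3) and "t" (3): a world point X has camera coordinates R X + t. Camera axes: x right, y down, z forward; pixel columns grow to the right and rows downward; lengths in m; the calibration is good to about 2 mm. A picture is of the moment at which its call begins. There is no depth.
- robot.hand_in(): hands the job in; it is judged then, once.
The state is a dict: "time": time; "q": joint angles; "joint_velocities": joint speeds; "joint_torque": joint torques, N m; "position": TCP position; "tool_rot": TCP orientation; "ft_force": force on the tool from outside, world axes, zero at the start; "moment": the same for the moment, N m; "grip_width": finger opening in m; "grip_force": force on a finger pad.
Only numpy, scipy, OpenCV 4.12 (cv2) and the standard library are available. Lean on these libraries where they do the work, as an engineer would, in place of code of your own. Each camera call takes 0.05 s, during which the arm holds its last target. There are 200 camera calls.

## Working session

There is one attempt and no reset: what is moved stays moved. The work goes in short steps, Python scripts to look and compute and a tool call to move; the robot and the scene stay as the last step left them, time stands still between calls to the robot, and variables do not carry over. Pictures are saved under pics/ and viewed, at most 10 in all, crops included, and the job is handed in when it is done.

Besides the shell and the picture viewer there is one more tool, called as name(argument=value, ...), one argument or row to a line, values as JSON. play_rows: Moves the arm, as the interface text tells. Its arguments: {"type":"object","properties":{"gripper":{"type":"array","items":{"type":"number"}},"delta_pos":{"type":"array","items":{"type":"array","items":{"type":"number"}}},"turn":{"type":"array","items":{"type":"array","items":{"type":"number"}}},"squeeze":{"type":"number"}},"required":["gripper","delta_pos","turn"]}

```bash
mkdir -p pics; ls; python3 - <<'E'
from rig import robot
import cv2,numpy as np
for n in("top","side"):
    c=robot.camera(n); cv2.imwrite(f"pics/{n}0.png",c["color"][:,:,::-1])
    print(n,c["vfov"],c["cx"],c["cy"],np.round(c["R"],4).tolist(),np.round(c["t"],4).tolist())
    np.savez(f"{n}.npz",**c)
print(robot.get_obs())
E
```

```text
pics
top 45.51150368071755 272.8997595404396 214.11923669264004 [[0.0193, -0.9997, -0.0135], [-0.9975, -0.0184, -0.0689], [0.0686, 0.0148, -0.9975]] [0.0102, 0.5513, 1.3976]
side 49.808922587068274 275.9780911221176 208.95429465273358 [[0.9983, -0.0535, 0.0211], [-0.0229, -0.7072, -0.7067], [0.0527, 0.705, -0.7072]] [-0.5491, 0.0566, 1.2662]
{'time': 0.1, 'q': array([ 9.24476745e-01,  5.28374042e-01,  1.43376180e+00, -2.09581999e-05,
        1.18138434e+00, -1.78490553e-01]), 'joint_velocities': array([-0.00096811, -0.00311238, -0.00486303,  0.00087703, -0.00131661,
       -0.0011264 ]), 'joint_torque': array([-4.37878077e-05, -4.40984488e+01, -1.77152574e+01,  6.34470955e-02,
        5.34043845e-02, -4.32275988e-05]), 'position': array([0.28142014, 0.55733011, 0.2216729 ]), 'tool_rot': array([ 2.31783211e-01,  9.72766989e-01, -8.86845248e-04, -3.77411574e-04]), 'ft_force': array([-0.07905837, -0.42328671,  0.31092645]), 'moment': array([-5.68622568e-05, -3.45734943e-02,  1.60426523e-02]), 'grip_force': 0.0, 'grip_width': 0.08684754546303405}
```

View pics/top0.png

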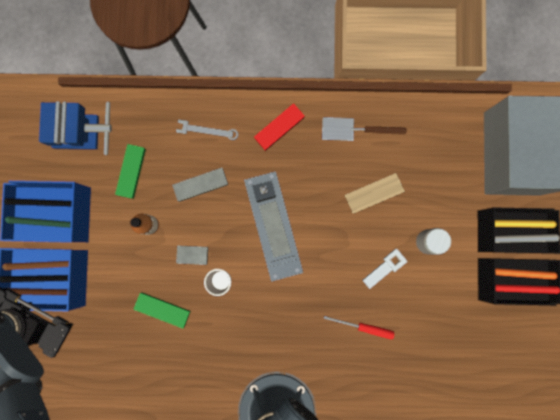

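View pics/side0.png

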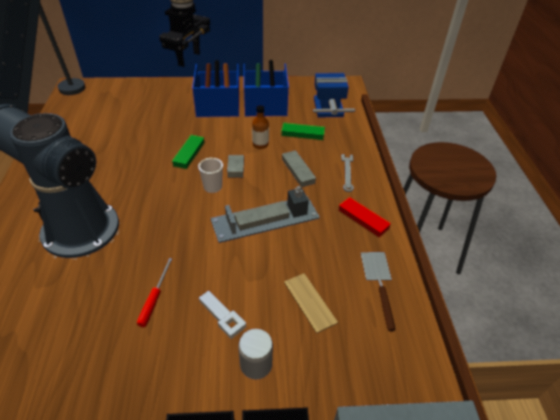

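Both views agree on what each thing is (top-view pixels):
- **Stone candidates:** grey bar (200,184); look-alikes are the green bars (130,171) and (161,310), the red bar (279,126), the grey short stone (192,255), and the stone already in the tray (273,232).
- **Sheet candidates:** plywood (375,193); the scraper blade (338,129) is a look-alike.
- **Keeper candidates:** white/aluminium bar with a square hole (385,268); the wrench (207,130) and screwdriver (360,328) are look-alikes.

I choose the grey bar (200,184), the plywood (375,193) and the bar with the hole (385,268), and check them in one crop.

```bash
python3 - <<'E'
import cv2
a=cv2.imread("pics/top0.png")[155:300,165:425]
cv2.imwrite("pics/crop0.png",cv2.resize(a,None,fx=3,fy=3,interpolation=cv2.INTER_CUBIC))
E
```

```text
(no output)
```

View pics/crop0.png

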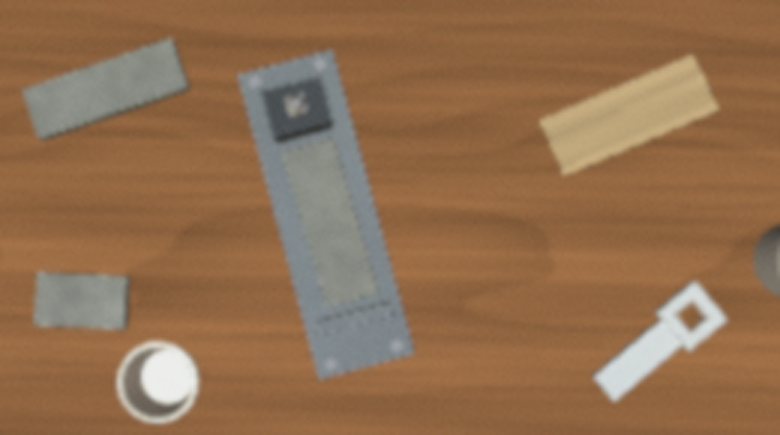

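The crop confirms the choice: plain grey long bar (crop ~105,88), plywood sheet (630,115), keeper with square hole (690,317), and the tray with its black end block and post (297,105) at the far, upper end. Next I fit the poses by matching silhouettes in both cameras.

```bash
cat > vis.py <<'E'
import numpy as np,cv2
from scipy.optimize import minimize
S=4
def load(n): return dict(np.load(n))
def proj(c,P):
    P=np.atleast_2d(P); f=c["color"].shape[0]/2/np.tan(np.radians(float(c["vfov"]))/2)
    q=P@c["R"].T+c["t"]; return q[:,:2]/q[:,2:]*f+[float(c["cx"]),float(c["cy"])]
def box(x0,x1,y0,y1,z0,z1): return np.array([[x,y,z] for x in(x0,x1) for y in(y0,y1) for z in(z0,z1)])/1000.
def place(B,p,z0=0):
    c,s=np.cos(p[2]),np.sin(p[2]); return B@np.array([[c,-s,0],[s,c,0],[0,0,1]]).T+[p[0],p[1],z0]
def soft(c,kind):
    I=c["color"].astype(float); r,g,b=I[...,0],I[...,1],I[...,2]
    if kind=="grey": v=(r-b)/(r+b+1); lo,hi=0.40,0.08   # bg, fg
    if kind=="bright": v=g; lo,hi=95,165
    if kind=="white": v=b; lo,hi=60,200
    return np.clip((v-lo)/(hi-lo),0,1)
def render(c,boxes,holes,p,w,z0):
    x0,y0,x1,y1=w; m=np.zeros(((y1-y0)*S,(x1-x0)*S),np.uint8)
    def poly(B):
        u=(proj(c,place(B,p,z0))-[x0-.5,y0-.5])*S-.5
        return np.round(cv2.convexHull(u.astype(np.float32))*16).astype(np.int32)
    for B in boxes: cv2.fillConvexPoly(m,poly(B),255,shift=4)
    for B in holes: # visible through-hole: intersection of top and bottom rims
        a=np.zeros_like(m);b=np.zeros_like(m)
        cv2.fillConvexPoly(a,poly(B[B[:,2]>B[:,2].mean()]),255,shift=4);cv2.fillConvexPoly(b,poly(B[B[:,2]<=B[:,2].mean()]),255,shift=4)
        m[(a>0)&(b>0)]=0
    return cv2.resize(m,(x1-x0,y1-y0),interpolation=cv2.INTER_AREA)/255.
def fit(cams,kind,boxes,p0,holes=(),z0=0,pad=10,blur=1.0):
    data=[]
    for c in cams:
        u=np.vstack([proj(c,place(B,p0,z0)) for B in boxes]); w=[*np.floor(u.min(0)-pad).astype(int),*np.ceil(u.max(0)+pad).astype(int)]
        data.append((c,w,soft(c,kind)[w[1]:w[3],w[0]:w[2]]))
    def cost(d):
        p=np.array(p0)+np.array(d)*[.01,.01,.1]
        return sum(((cv2.GaussianBlur(render(c,boxes,holes,p,w,z0),(0,0),blur)-m)**2).sum()/m.sum() for c,w,m in data)
    r=minimize(cost,[0,0,0],method="Nelder-Mead",options=dict(initial_simplex=[[0,0,0],[1,0,0],[0,1,0],[0,0,1.]],xatol=1e-3,fatol=1e-6))
    return np.array(p0)+r.x*[.01,.01,.1],r.fun
def unproj(c,u,z):
    f=c["color"].shape[0]/2/np.tan(np.radians(float(c["vfov"]))/2)
    d=c["R"].T@np.array([(u[0]-float(c["cx"]))/f,(u[1]-float(c["cy"]))/f,1]); o=-c["R"].T@c["t"]
    return (o+d*(z-o[2])/d[2])[:2]
STONE=[box(-75,75,-25,25,0,25)];SHORT=[box(-42.5,42.5,-25,25,0,25)];SHEET=[box(-80,80,-29,29,0,8)]
KEEP=[box(-65,-19,-23,23,0,18),box(-19,65,-15,15,0,18)];HOLE=[box(-52.6,-31.4,-10.6,10.6,0,18)]
TRAY=[box(-140,160,-47,47,0,8),box(86,130,-28,28,8,67),box(-75,75,-25,25,8,33),box(99,117,-9,9,67,91)]
E
python3 - <<'E'
from vis import *
t,s=load("top.npz"),load("side.npz")
cr=lambda x,y:(165+x/3,155+y/3)
def yaw(a,b):
    d=unproj(t,cr(*b),0)-unproj(t,cr(*a),0); return np.arctan2(d[1],d[0])
for n,B,H,k,ctr,a,b in [("tray",TRAY,(),"grey",(330,222),(367,365),(288,62)),("stone",STONE,(),"grey",(105,88),(33,115),(180,64)),
  ("sheet",SHEET,(),"bright",(630,115),(552,148),(706,82)),("keeper",KEEP,HOLE,"white",(660,342),(706,300),(605,390)),("short",SHORT,(),"grey",(82,300),(37,300),(127,300))]:
    p0=[*unproj(t,cr(*ctr),.01),yaw(a,b)]
    for cs,nm in(([t],"top"),([s],"side"),([t,s],"both")):
        p,c=fit(cs,k,B,p0,H); print(n,nm,np.round(p,4),round(c,4))
E
```

```text
tray top [0.5092 0.0169 0.281 ] 0.0124
tray side [0.5095 0.0208 0.2773] 0.1252
tray both [0.5095 0.0184 0.2802] 0.147
stone top [ 0.6335  0.231  -1.2167] 0.0067
stone side [ 0.6339  0.2362 -1.241 ] 0.2248
stone both [ 0.6335  0.2328 -1.2333] 0.2472
sheet top [ 0.6184 -0.2678 -1.1457] 0.0231
sheet side [ 0.6177 -0.2611 -1.138 ] 0.2312
sheet both [ 0.6182 -0.2638 -1.1473] 0.278
keeper top [ 0.4013 -0.2943  2.2689] 0.0129
keeper side [ 0.4003 -0.2866  2.2804] 0.365
keeper both [ 0.4015 -0.2915  2.2692] 0.454
short top [ 0.4318  0.2483 -1.6023] 0.0896
short side [ 0.4322  0.2537 -1.5807] 0.3304
short both [ 0.432   0.2498 -1.5942] 0.4305
```

```bash
python3 - <<'E'
from vis import *
s=load("side.npz")
x0,y0,x1,y1=190,140,350,340;k=3
im=cv2.resize(s["color"][y0:y1,x0:x1,::-1].copy(),None,fx=k,fy=k,interpolation=cv2.INTER_CUBIC)
m=cv2.resize((soft(s,"grey")[y0:y1,x0:x1]*255).astype(np.uint8),None,fx=k,fy=k); 
for B,p in[(TRAY,(.5092,.0169,.281)),(STONE,(.6335,.231,-1.2167)),(SHEET,(.6184,-.2678,-1.1457)),(KEEP,(.4013,-.2943,2.2689)),(SHORT,(.4318,.2483,-1.6023))]:
    for b in B:
        u=((proj(s,place(b,p))-[x0-.5,y0-.5])*k-.5)
        cv2.polylines(im,[np.round(cv2.convexHull(u.astype(np.float32))).astype(int)],True,(0,255,255),1)
cv2.imwrite("pics/ov1.png",im)
E
```

```text
(no output)
```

View pics/ov1.png

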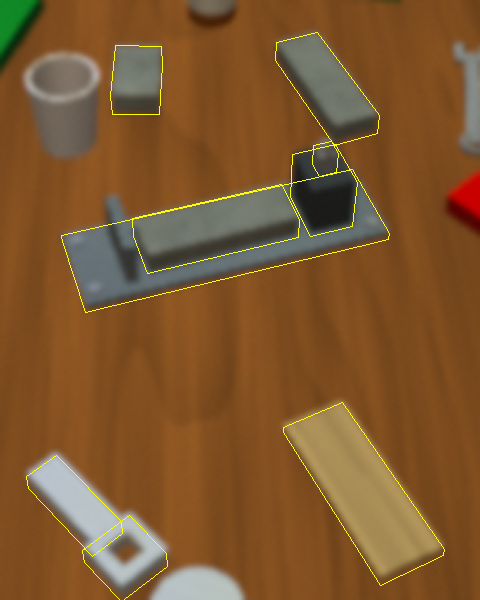

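The side overlay agrees with the top fit to about 1 px (a small constant offset), so I use the top-camera poses. Next is the sheet.

```bash
cat > mv.py <<'E'
import sys,numpy as np
from rig import robot
from scipy.spatial.transform import Rotation as Ro
def go(x,y,z,yang=None,k=None):
    o=robot.get_obs(); R=Ro.from_quat(o["tool_rot"]).as_matrix(); d=R.T@(np.array([x,y,z])-o["position"])*100
    cur=np.arctan2(R[1,1],R[0,1]); out=[]
    tilt=np.array([0,0,0.])
    if yang is not None:
        for m in(-1,0,1):
            a=yang+m*np.pi; dy=(a-cur+np.pi)%(2*np.pi)-np.pi
            T=Ro.from_euler("z",dy).as_matrix()@np.array([[np.cos(cur+np.pi/2),np.cos(cur),0],[np.sin(cur+np.pi/2),np.sin(cur),0],[0,0,-1]])
            out.append(np.round(Ro.from_matrix(R.T@T).as_rotvec(),3).tolist())
    print("delta cm",np.round(d,2).tolist(),"turns",out,"q",np.round(o["q"],2).tolist(),"yang",round(cur,3))
if __name__=="__main__": go(*map(float,sys.argv[1:]))
E
python3 mv.py .6184 -.2675 .12 .425
```

```text
delta cm [-67.28, -58.41, 10.26] turns [[-0.0, -0.002, -2.464], [-0.002, 0.0, 0.678], [-0.0, -0.002, -2.464]] q [0.92, 0.53, 1.43, -0.0, 1.18, -0.18] yang 1.103
```

play_rows(
  gripper=[-1,-1,-1,-1,-1,-1,-1,-1,-1,-1,-1,-1],
  delta_pos=[
    [-67.3,-58.4,10.2],
    [-67.3,-58.4,10.2],
    [-67.3,-58.4,10.2],
    [-67.3,-58.4,10.2],
    [-67.3,-58.4,10.2],
    [-67.3,-58.4,10.2],
    [-67.3,-58.4,10.2],
    [-67.3,-58.4,10.2],
    [-67.3,-58.4,10.2],
    [-67.3,-58.4,10.2],
    [-67.3,-58.4,10.2],
    [-67.3,-58.4,10.2],
  ],
  turn=[
    [0,0,0.678],
    [0,0,0.678],
    [0,0,0.678],
    [0,0,0.678],
    [0,0,0.678],
    [0,0,0.678],
    [0,0,0.678],
    [0,0,0.678],
    [0,0,0.678],
    [0,0,0.678],
    [0,0,0.678],
    [0,0,0.678],
  ],
  squeeze=20,
)

```text
time: 1.6
position: [0.5642, -0.1338, 0.1367]
tool_rot: [0.542, 0.84, 0.0, -0.0]
ft_force: [1.1, 0.5, 0.7]
grip_width: 0.0872
grip_force: 0.0
```

```bash
python3 mv.py .6184 -.2675 .03 .425
```

```text
delta cm [-14.42, -0.57, 10.66] turns [[-0.001, 0.0, 3.141], [-0.0, -0.001, -0.001], [-0.001, 0.0, 3.141]] q [-0.43, 0.58, 1.63, 0.0, 0.94, -0.85] yang 0.424
```

play_rows(
  gripper=[-1,-1,-1,-1,-1,-1],
  delta_pos=[
    [-6,-0.3,3],
    [-12,-0.5,7],
    [-14.4,-0.6,9],
    [-14.4,-0.6,10],
    [-14.4,-0.6,10],
    [-14.4,-0.6,10],
  ],
  turn=[
    [0,0,0],
    [0,0,0],
    [0,0,0],
    [0,0,0],
    [0,0,0],
    [0,0,0],
  ],
)

```text
time: 2.35
position: [0.6177, -0.2642, 0.038]
tool_rot: [0.542, 0.841, 0.0, -0.0]
ft_force: [0.9, 0.1, 0.0]
grip_width: 0.0868
grip_force: 0.0
```

```bash
python3 mv.py .6184 -.2670 .003 .425
```

```text
delta cm [-0.29, -0.06, 3.5] turns [[0.0, 0.0, -3.14], [0.0, -0.0, 0.001], [0.0, 0.0, -3.14]] q [-0.57, 0.82, 1.43, 0.0, 0.9, -1.0] yang 0.426
```

play_rows(
  gripper=[-1,-1,-1,-1,1,1,1,1,1,1],
  delta_pos=[
    [-0.2,-0.1,2.5],
    [-0.3,-0.1,3.4],
    [-0.3,-0.1,3.4],
    [-0.3,-0.1,3.4],
    [-0.3,-0.1,3.4],
    [-0.3,-0.1,3.4],
    [-0.3,-0.1,3.4],
    [-0.3,-0.1,3.4],
    [-0.3,-0.1,3.4],
    [-0.3,-0.1,3.4],
  ],
  turn=[
    [0,0,0],
    [0,0,0],
    [0,0,0],
    [0,0,0],
    [0,0,0],
    [0,0,0],
    [0,0,0],
    [0,0,0],
    [0,0,0],
    [0,0,0],
  ],
  squeeze=20,
)

```text
time: 3.6
position: [0.6182, -0.2687, 0.0033]
tool_rot: [0.542, 0.84, 0.0, 0.0]
ft_force: [0.8, 0.8, 1.4]
grip_width: 0.0575
grip_force: 20.0
```

play_rows(
  gripper=[1,1,1,1],
  delta_pos=[
    [0,0,-4],
    [0,0,-9],
    [0,0,-13],
    [0,0,-13],
  ],
  turn=[
    [0,0,0],
    [0,0,0],
    [0,0,0],
    [0,0,0],
  ],
)

```text
time: 4.1
position: [0.6205, -0.2701, 0.1374]
tool_rot: [0.542, 0.84, 0.0, 0.004]
ft_force: [-0.2, -0.7, -1.0]
grip_width: 0.0578
grip_force: 20.0
```

```bash
python3 mv.py .5092 .0177 .12 1.852
```

```text
delta cm [30.82, 1.72, 1.53] turns [[0.01, 0.001, 1.715], [-0.001, 0.009, -1.427], [0.01, 0.001, 1.715]] q [-0.58, 0.69, 1.37, 0.0, 1.07, -1.0] yang 0.425
```

play_rows(
  gripper=[1,1,1,1,1,1,1,1,1,1,1],
  delta_pos=[
    [4,0.2,0],
    [8,0.5,0],
    [12,0.7,0],
    [16,0.9,0],
    [20,1.1,0.5],
    [24,1.3,0.8],
    [28,1.5,1],
    [30.8,1.7,1.5],
    [30.8,1.7,1.5],
    [30.8,1.7,1.5],
    [30.8,1.7,1.5],
  ],
  turn=[
    [0,0,-0.18],
    [0,0,-0.36],
    [0,0,-0.54],
    [0,0,-0.72],
    [0,0,-0.9],
    [0,0,-1.08],
    [0,0,-1.26],
    [0,0,-1.427],
    [0,0,-1.427],
    [0,0,-1.427],
    [0,0,-1.427],
  ],
)

```text
time: 5.48
position: [0.5074, 0.0179, 0.1182]
tool_rot: [-0.139, 0.99, -0.0, 0.0]
ft_force: [-0.2, -0.5, -0.6]
grip_width: 0.0579
grip_force: 20.0
```

```bash
python3 mv.py .5092 .0177 .042 1.852; python3 - <<'E'
from vis import *
from rig import robot
for n in("top","side"):
    c=robot.camera(n); np.savez(n+"1.npz",**c)
t=load("top1.npz");s=load("side1.npz")
a=t["color"][160:300,200:340,::-1];b=s["color"][170:280,190:330,::-1]
k=cv2.resize
cv2.imwrite("pics/in1.png",np.vstack([k(a,(420,420)),np.zeros((5,420,3),np.uint8)]) if 0 else np.hstack([k(a,(400,400)),k(b,(400,400*110//140)) if 0 else k(s["color"][160:300,190:330,::-1],(400,400))]))
E
```

```text
delta cm [-0.16, -0.07, 7.62] turns [[0.001, 0.001, 3.139], [-0.0, 0.001, -0.002], [0.001, 0.001, 3.139]] q [-0.18, 0.53, 1.82, -0.0, 0.79, -2.03] yang 1.85
```

View pics/in1.png

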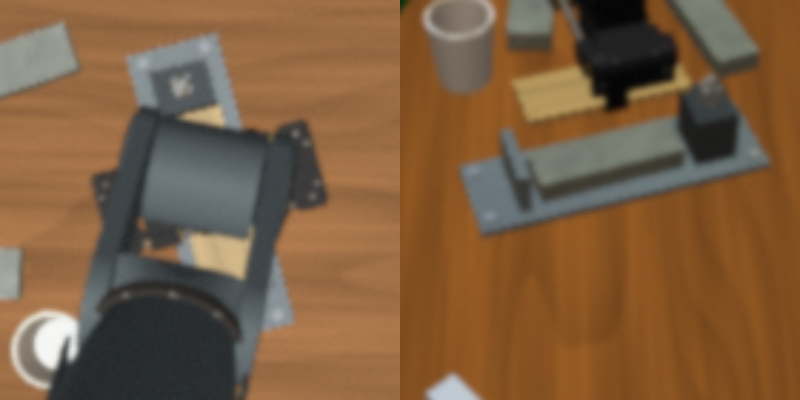

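The sheet is held level and lined up over the tray, with the end block clear in both crops. Lowering it.

play_rows(
  gripper=[1,1,1,1,1,1,1],
  delta_pos=[
    [-0.1,-0.1,2.5],
    [-0.1,-0.1,5],
    [-0.1,-0.1,7],
    [-0.1,-0.1,7.7],
    [-0.1,-0.1,8.0],
    [-0.1,-0.1,8.1],
    [-0.1,-0.1,8.1],
  ],
  turn=[
    [0,0,-0.002],
    [0,0,-0.002],
    [0,0,-0.002],
    [0,0,-0.002],
    [0,0,-0.002],
    [0,0,-0.002],
    [0,0,-0.002],
  ],
)

```text
time: 6.45
position: [0.5083, 0.0182, 0.0378]
tool_rot: [-0.141, 0.99, -0.0, 0.001]
ft_force: [-0.5, 0.2, -0.9]
grip_width: 0.0576
grip_force: 20.0
```

play_rows(
  gripper=[1,1,-1,-1,-1,-1,-1,-1,-1],
  delta_pos=[
    [0,0,0.1],
    [0,0,0.1],
    [0,0,0.1],
    [0,0,0.1],
    [0,0,0.1],
    [0,0,-1],
    [0,0,-5],
    [0,0,-10],
    [0,0,-10],
  ],
  turn=[
    [0,0,0],
    [0,0,0],
    [0,0,0],
    [0,0,0],
    [0,0,0],
    [0,0,0],
    [0,0,0],
    [0,0,0],
    [0,0,0],
  ],
)

```text
time: 7.58
position: [0.5107, 0.0179, 0.1413]
tool_rot: [-0.141, 0.99, -0.002, 0.004]
ft_force: [0.9, -0.5, -0.5]
grip_width: 0.0868
grip_force: 0.0
```

```bash
python3 mv.py .6335 .231 .1 .354
```

```text
delta cm [-17.71, 17.04, 4.21] turns [[-0.01, 0.003, -1.641], [0.003, 0.01, 1.5], [-0.01, 0.003, -1.641]] q [-0.18, 0.49, 1.8, -0.0, 0.84, -2.04] yang 1.854
```

play_rows(
  gripper=[-1,-1,-1,-1,-1,-1,-1,-1,-1,-1,-1],
  delta_pos=[
    [-2.2,2.1,0],
    [-4.4,4.2,0],
    [-6.6,6.4,0.5],
    [-9,8.6,1],
    [-11.2,10.8,1.5],
    [-13.4,12.9,2],
    [-15.6,15,3],
    [-17.7,17.0,4.2],
    [-17.7,17.0,4.2],
    [-17.7,17.0,4.2],
    [-17.7,17.0,4.2],
  ],
  turn=[
    [0,0,0.18],
    [0,0,0.36],
    [0,0,0.54],
    [0,0,0.72],
    [0,0,0.9],
    [0,0,1.08],
    [0,0,1.26],
    [0,0,1.44],
    [0,0,1.5],
    [0,0,1.5],
    [0,0,1.5],
  ],
)

```text
time: 8.95
position: [0.6298, 0.2306, 0.0948]
tool_rot: [0.571, 0.821, -0.0, -0.0]
ft_force: [0.2, 0.0, -0.0]
grip_width: 0.0871
grip_force: 0.0
```

```bash
python3 mv.py .6335 .2315 .006 .354; python3 - <<'E'
from vis import *
from rig import robot
c=robot.camera("top"); np.savez("top2.npz",**c); s=robot.camera("side"); np.savez("side2.npz",**s)
b=[box(-80,80,-29,29,0,8)]
c["color"]=c["color"]
for cs in([c],[s]): print(fit(cs,"bright",b,[.5092,.0177,.281],z0=.033,pad=3))
a=cv2.resize(c["color"][150:300,220:330,::-1],None,fx=4,fy=4,interpolation=cv2.INTER_CUBIC)
for B,z in[(b[0],.033),(TRAY[0],0),(TRAY[1],0)]:
    u=(proj(c,place(B,(.5092,.0169,.281),z))-[219.5,149.5])*4-.5
    cv2.polylines(a,[np.round(cv2.convexHull(u.astype(np.float32))).astype(int)],True,(0,255,255),1)
cv2.imwrite("pics/sh2.png",a)
E
```

```text
delta cm [-0.05, 0.39, 8.88] turns [[0.0, -0.002, -3.141], [-0.001, -0.0, 0.001], [0.0, -0.002, -3.141]] q [0.18, 0.74, 1.41, -0.0, 1.0, -0.17] yang 0.355
(array([0.50663506, 0.01769567, 0.2679705 ]), np.float64(0.2244127140149513))
(array([0.50473056, 0.02367817, 0.28367613]), np.float64(0.19118464124073858))
```

View pics/sh2.png

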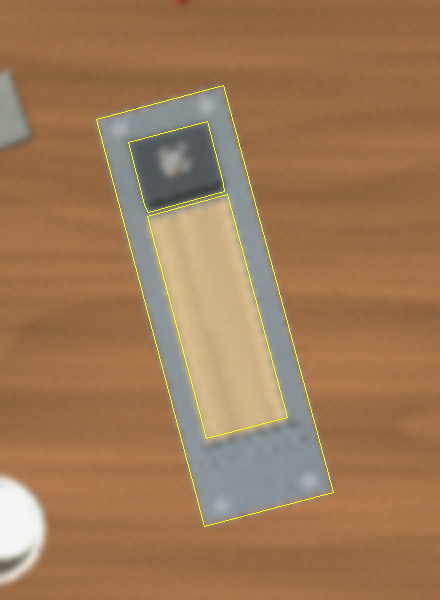

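The crop shows the sheet (centre 218,318) filling the predicted outline, square between the end block and the end wall. Now I pick the stone.

play_rows(
  gripper=[-1,-1,-1,-1,-1,-1,1,1,1,1,1],
  delta_pos=[
    [0,0.3,3],
    [0,0.3,6],
    [0,0.3,8],
    [0,0.3,8.7],
    [0,0.3,8.7],
    [0,0.3,8.7],
    [0,0.3,8.7],
    [0,0.3,8.7],
    [0,0.3,8.7],
    [0,0.3,8.7],
    [0,0.3,8.7],
  ],
  turn=[
    [0,0,0],
    [0,0,0],
    [0,0,0],
    [0,0,0],
    [0,0,0],
    [0,0,0],
    [0,0,0],
    [0,0,0],
    [0,0,0],
    [0,0,0],
    [0,0,0],
  ],
  squeeze=35,
)

```text
time: 10.42
position: [0.6324, 0.2318, 0.0082]
tool_rot: [0.571, 0.821, -0.001, -0.001]
ft_force: [-1.2, -1.2, 0.9]
grip_width: 0.0494
grip_force: 35.0
```

```bash
python3 - <<'E'
import re
s=open("vis.py").read()
s=s.replace('    return np.clip((v','    if kind=="tan": v=(r-b)/(r+b+1); lo,hi=-.03,.2\n    return np.clip((v',1)
open("vis.py","w").write(s)
from vis import *
for n in("top2.npz","side2.npz"):
    c=load(n); 
    print(np.round(soft(c,"tan")[228,264:284],1)); print(fit([c],"tan",SHEET,[.5092,.0177,.281],z0=.033,pad=1))
E
python3 mv.py .5092 .017 .15 1.852
```

```text
[1. 1. 1. 1. 1. 1. 1. 1. 1. 1. 1. 1. 1. 1. 1. 1. 1. 1. 1. 1.]
(array([0.50692431, 0.01702308, 0.28110201]), np.float64(0.2496196507225327))
[0.  0.  0.  0.  0.  0.  0.  0.  0.1 0.2 0.4 0.6 0.8 1.  1.  1.  1.  1.
 1.  1. ]
(array([0.51014108, 0.02177286, 0.30099404]), np.float64(0.3121818899553087))
delta cm [-15.87, -19.03, -14.14] turns [[-0.002, 0.001, 1.644], [-0.001, -0.001, -1.498], [-0.002, 0.001, 1.644]] q [0.19, 0.86, 1.43, -0.0, 0.85, -0.17] yang 0.354
```

play_rows(
  gripper=[1,1,1,1,1,1,1,1,1,1,1,1],
  delta_pos=[
    [0,0,-3],
    [0,0,-8],
    [0,0,-12],
    [-2,-2.4,-14],
    [-4,-4.8,-14.1],
    [-6,-7.2,-14.1],
    [-8,-9.6,-14.1],
    [-10,-12,-14.1],
    [-12,-14.4,-14.1],
    [-14,-16.8,-14.1],
    [-15.9,-19,-14.1],
    [-15.9,-19,-14.1],
  ],
  turn=[
    [0,0,0],
    [0,0,0],
    [0,0,0],
    [0,0,-0.18],
    [0,0,-0.36],
    [0,0,-0.54],
    [0,0,-0.72],
    [0,0,-0.9],
    [0,0,-1.08],
    [0,0,-1.26],
    [0,0,-1.44],
    [0,0,-1.498],
  ],
)

```text
time: 11.92
position: [0.5082, 0.0156, 0.1486]
tool_rot: [-0.14, 0.99, 0.0, -0.001]
ft_force: [0.5, 0.5, -2.7]
grip_width: 0.0501
grip_force: 35.0
```

play_rows(
  gripper=[1,1,1],
  delta_pos=[
    [0,0,1],
    [0,0,2],
    [0,0,2],
  ],
  turn=[
    [0,0,0],
    [0,0,0],
    [0,0,0],
  ],
)

```text
time: 12.3
position: [0.509, 0.0176, 0.1278]
tool_rot: [-0.14, 0.99, 0.001, -0.002]
ft_force: [-0.9, 0.2, -3.4]
grip_width: 0.0497
grip_force: 35.0
```

```bash
python3 mv.py .510 .0178 .0505 1.852
```

```text
delta cm [-0.12, -0.02, 7.73] turns [[0.005, 0.002, -3.141], [0.001, -0.003, 0.0], [0.005, 0.002, -3.141]] q [-0.19, 0.52, 1.81, 0.0, 0.82, -2.04] yang 1.852
```

play_rows(
  gripper=[1,1,1,1,1,1,1,1],
  delta_pos=[
    [-0.1,0,2.5],
    [-0.1,0,5],
    [-0.1,0,6.8],
    [-0.1,0,7.4],
    [-0.1,0,7.7],
    [-0.1,0,7.8],
    [-0.1,0,7.8],
    [-0.1,0,7.8],
  ],
  turn=[
    [0,0,0],
    [0,0,0],
    [0,0,0],
    [0,0,0],
    [0,0,0],
    [0,0,0],
    [0,0,0],
    [0,0,0],
  ],
)

```text
time: 13.3
position: [0.5113, 0.0172, 0.0517]
tool_rot: [-0.14, 0.99, -0.0, 0.0]
ft_force: [-0.3, -1.2, -3.5]
grip_width: 0.0495
grip_force: 35.0
```

play_rows(
  gripper=[1,1,1],
  delta_pos=[
    [0.1,0,0.1],
    [0.1,0,0.2],
    [0.1,0,0.2],
  ],
  turn=[
    [0,0,0],
    [0,0,0],
    [0,0,0],
  ],
)

```text
time: 13.68
position: [0.5099, 0.017, 0.0493]
tool_rot: [-0.14, 0.99, 0.0, -0.0]
ft_force: [-0.7, -0.2, -2.3]
grip_width: 0.0495
grip_force: 35.0
```

play_rows(
  gripper=[-1,-1,-1,-1,-1,-1,-1,-1],
  delta_pos=[
    [0,0,0.05],
    [0,0,0.05],
    [0,0,0.05],
    [0,0,0.05],
    [0,0,-1],
    [0,0,-5],
    [0,0,-10],
    [0,0,-10],
  ],
  turn=[
    [0,0,0],
    [0,0,0],
    [0,0,0],
    [0,0,0],
    [0,0,0],
    [0,0,0],
    [0,0,0],
    [0,0,0],
  ],
)

```text
time: 14.68
position: [0.5129, 0.0166, 0.1534]
tool_rot: [-0.14, 0.99, -0.002, 0.005]
ft_force: [-0.0, 0.3, -0.4]
grip_width: 0.0871
grip_force: 0.0
```

```bash
python3 mv.py .402 -.2935 .08 .698
```

```text
delta cm [19.33, -26.68, 7.29] turns [[-0.011, 0.001, -1.987], [0.001, 0.01, 1.154], [-0.011, 0.001, -1.987]] q [-0.19, 0.48, 1.79, -0.0, 0.87, -2.04] yang 1.852
```

play_rows(
  gripper=[-1,-1,-1,-1,-1,-1,-1,-1,-1,-1,-1],
  delta_pos=[
    [2.4,-3.4,0],
    [4.8,-6.7,0],
    [7.2,-10,0],
    [9.7,-13.3,1],
    [12.1,-16.7,2],
    [14.5,-20,4],
    [17,-23.4,6],
    [19.3,-26.7,7],
    [19.3,-26.7,7.3],
    [19.3,-26.7,7.3],
    [19.3,-26.7,7.3],
  ],
  turn=[
    [0,0,0.18],
    [0,0,0.36],
    [0,0,0.54],
    [0,0,0.72],
    [0,0,0.9],
    [0,0,1.08],
    [0,0,1.154],
    [0,0,1.154],
    [0,0,1.154],
    [0,0,1.154],
    [0,0,1.154],
  ],
)

```text
time: 16.05
position: [0.3987, -0.2916, 0.0763]
tool_rot: [0.422, 0.907, 0.0, -0.0]
ft_force: [-0.2, -0.3, -0.3]
grip_width: 0.087
grip_force: 0.0
```

```bash
python3 mv.py .402 -.2935 .004 .698; python3 - <<'E'
from vis import *
from rig import robot
c=robot.camera("top"); np.savez("top3.npz",**c); s=robot.camera("side"); np.savez("side3.npz",**s)
im=[]
for c,(x,y) in((c,(215,150)),(s,(195,165))):
    a=cv2.resize(c["color"][y:y+150,x:x+130,::-1],None,fx=3,fy=3,interpolation=cv2.INTER_CUBIC)
    for B in (box(-80,80,-29,29,33,41),box(-75,75,-25,25,41,66),TRAY[1]):
        u=(proj(c,place(B,(.5092,.0169,.281)))-[x-.5,y-.5])*3-.5
        cv2.polylines(a,[np.round(cv2.convexHull(u.astype(np.float32))).astype(int)],True,(0,255,255),1)
    im.append(a)
cv2.imwrite("pics/st3.png",np.hstack(im))
c=load("top3.npz")
E
```

```text
delta cm [-0.36, 0.13, 7.23] turns [[0.002, 0.0, -3.14], [0.0, -0.001, 0.002], [0.002, 0.0, -3.14]] q [-0.86, 0.6, 1.88, 0.0, 0.66, -1.56] yang 0.7
```

View pics/st3.png

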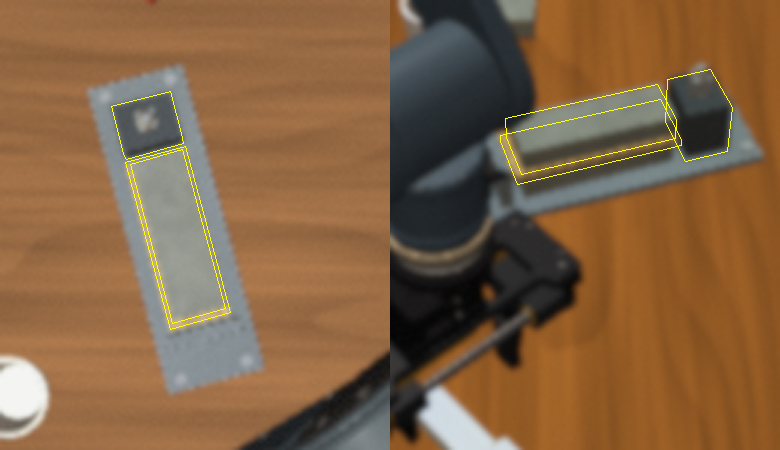

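The left crop shows the stone's outline (180,238) square on the sheet, and the right crop shows sheet and stone stacked level (590,140), within about 1 px of the target. Now the keeper.

play_rows(
  gripper=[-1,-1,-1,-1,-1,-1],
  delta_pos=[
    [-0.1,0,3],
    [-0.1,0,5.5],
    [-0.1,0,6.5],
    [-0.1,0,6.8],
    [-0.1,0,6.8],
    [-0.1,0,6.8],
  ],
  turn=[
    [0,0,0],
    [0,0,0],
    [0,0,0],
    [0,0,0],
    [0,0,0],
    [0,0,0],
  ],
)

```text
time: 16.9
position: [0.3997, -0.2942, 0.009]
tool_rot: [0.423, 0.906, -0.0, 0.001]
ft_force: [-0.3, -0.2, 0.2]
grip_width: 0.0868
grip_force: 0.0
```

```bash
python3 mv.py .400 -.291 .0045 .698
```

```text
delta cm [0.23, 0.22, 0.45] turns [[-0.002, 0.0, -3.141], [0.0, 0.002, 0.0], [-0.002, 0.0, -3.141]] q [-0.86, 0.73, 1.9, -0.0, 0.51, -1.56] yang 0.698
```

play_rows(
  gripper=[-1,-1,-1,1,1,1,1,1,1,1,1],
  delta_pos=[
    [0.2,0.2,0.4],
    [0.2,0.2,0.4],
    [0.2,0.2,0.4],
    [0.2,0.2,0.4],
    [0.2,0.2,0.4],
    [0.2,0.2,0.4],
    [0.2,0.2,0.4],
    [0.2,0.2,0.4],
    [0.2,0.2,0.4],
    [0.2,0.2,0.4],
    [0.2,0.2,0.4],
  ],
  turn=[
    [0,0,0],
    [0,0,0],
    [0,0,0],
    [0,0,0],
    [0,0,0],
    [0,0,0],
    [0,0,0],
    [0,0,0],
    [0,0,0],
    [0,0,0],
    [0,0,0],
  ],
  squeeze=35,
)

```text
time: 18.27
position: [0.3996, -0.291, 0.0043]
tool_rot: [0.423, 0.906, -0.0, 0.0]
ft_force: [-0.5, -0.2, -0.0]
grip_width: 0.0296
grip_force: 35.0
```

```bash
python3 - <<'E'
from vis import *
# keeper (top cam) in tool-grip terms, target tcp for bore over post
from rig import robot
o=robot.get_obs(); P=o["position"]; print(P,o["grip_width"])
k=np.array([.4013,-.2943]); e=np.array([np.cos(2.2689),np.sin(2.2689)])
b=np.array([.0010,.0012]) # robot - cam
g=(P[:2]-(k+b))@e; print("grip at keeper x mm",g*1000)
post=np.array([.5092,.0169])+b+.108*np.array([np.cos(.281),np.sin(.281)])
print("post",post,"tcp target",post-(g+.042)*np.array([np.cos(.281),np.sin(.281)]))
E
```

```text
[ 0.39958379 -0.29099391  0.00426515] 0.02957481282923199
grip at keeper x mm 3.3592801881318364
post [0.61396409 0.04805019] tcp target [0.57038386 0.03547131]
```

play_rows(
  gripper=[1,1,1,1,1],
  delta_pos=[
    [0,0,-3],
    [0,0,-8],
    [0,0,-13],
    [0,0,-14],
    [0,0,-14],
  ],
  turn=[
    [0,0,0],
    [0,0,0],
    [0,0,0],
    [0,0,0],
    [0,0,0],
  ],
)

```text
time: 18.9
position: [0.3993, -0.2906, 0.1441]
tool_rot: [0.423, 0.906, 0.0, -0.0]
ft_force: [0.5, 0.7, -2.5]
grip_width: 0.0299
grip_force: 35.0
```

```bash
python3 mv.py .5704 .0355 .13 1.852
```

```text
delta cm [13.99, 34.07, 1.41] turns [[-0.0, -0.0, 1.988], [0.0, -0.0, -1.154], [-0.0, -0.0, 1.988]] q [-0.86, 0.47, 1.83, 0.0, 0.83, -1.55] yang 0.698
```

play_rows(
  gripper=[1,1,1,1,1,1,1,1,1,1,1,1],
  delta_pos=[
    [1.6,4,0],
    [3.3,8,0],
    [4.9,12,0],
    [6.6,16,0],
    [8.2,20,0],
    [9.9,24,0],
    [11.5,28,0.5],
    [13,32,1],
    [14,34.1,1.4],
    [14,34.1,1.4],
    [14,34.1,1.4],
    [14,34.1,1.4],
  ],
  turn=[
    [0,0,-0.14],
    [0,0,-0.28],
    [0,0,-0.42],
    [0,0,-0.56],
    [0,0,-0.7],
    [0,0,-0.84],
    [0,0,-0.98],
    [0,0,-1.1],
    [0,0,-1.154],
    [0,0,-1.154],
    [0,0,-1.154],
    [0,0,-1.154],
  ],
)

```text
time: 20.4
position: [0.57, 0.0345, 0.1296]
tool_rot: [-0.139, 0.99, 0.0, -0.001]
ft_force: [0.3, 0.3, -2.8]
grip_width: 0.0296
grip_force: 35.0
```

```bash
python3 mv.py .5704 .0355 .112 1.852; python3 - <<'E'
from vis import *
from rig import robot
c=robot.camera("top"); np.savez("top4.npz",**c); s=robot.camera("side"); np.savez("side4.npz",**s)
P=robot.get_obs()["position"]; print(P)
im=[]
for c,(x,y) in((c,(235,155)),(s,(255,150))):
    a=cv2.resize(c["color"][y:y+80,x:x+70,::-1],None,fx=5,fy=5,interpolation=cv2.INTER_CUBIC); im.append(a)
cv2.imwrite("pics/k4.png",np.hstack(im))
E
```

```text
delta cm [-0.07, 0.09, 1.76] turns [[-0.003, -0.001, 3.14], [0.001, -0.002, -0.002], [-0.003, -0.001, 3.14]] q [-0.14, 0.58, 1.65, -0.0, 0.91, -1.99] yang 1.85
[0.570515   0.03451352 0.13014021]
```

View pics/k4.png

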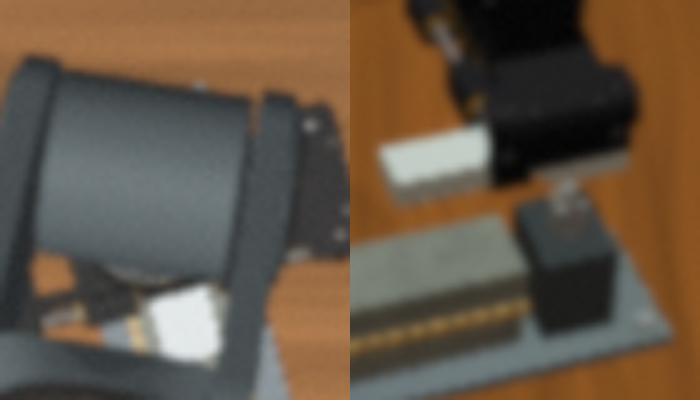

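The side crop (right) shows the keeper level, with its arm over the stone and the boss just above the post nose at (565,190). The gripper hides the hole from above, so I lower it gently and watch the sideways force.

play_rows(
  gripper=[1,1,1,1,1],
  delta_pos=[
    [0,0.1,1],
    [0,0.1,2],
    [0,0.1,2.5],
    [0,0.1,2.5],
    [0,0.1,2.5],
  ],
  turn=[
    [0,0,0],
    [0,0,0],
    [0,0,0],
    [0,0,0],
    [0,0,0],
  ],
)

```text
time: 21.12
position: [0.5708, 0.0364, 0.1053]
tool_rot: [-0.14, 0.99, -0.0, 0.0]
ft_force: [-0.5, 0.3, -2.4]
grip_width: 0.0294
grip_force: 35.0
```

```bash
python3 mv.py .5704 .0355 .095 1.852
```

```text
delta cm [0.06, -0.08, 1.03] turns [[-0.0, -0.0, -3.141], [-0.0, 0.0, 0.0], [-0.0, -0.0, -3.141]] q [-0.13, 0.62, 1.67, 0.0, 0.86, -1.98] yang 1.852
```

play_rows(
  gripper=[1,1,1,1,1],
  delta_pos=[
    [0,-0.1,0.3],
    [0,-0.1,0.6],
    [0,-0.1,0.9],
    [0,-0.1,1],
    [0,-0.1,1],
  ],
  turn=[
    [0,0,0],
    [0,0,0],
    [0,0,0],
    [0,0,0],
    [0,0,0],
  ],
)

```text
time: 21.75
position: [0.5708, 0.0354, 0.0951]
tool_rot: [-0.14, 0.99, 0.0, -0.0]
ft_force: [0.4, 0.2, -3.1]
grip_width: 0.0293
grip_force: 35.0
```

```bash
python3 mv.py .5704 .0355 .089 1.852; python3 -c "
from rig import robot
o=robot.get_obs();print(o['position'],o['ft_force'],o['moment'])"
```

```text
delta cm [0.03, 0.02, 0.61] turns [[-0.0, -0.0, 3.142], [0.0, -0.0, -0.0], [-0.0, -0.0, 3.142]] q [-0.13, 0.63, 1.68, -0.0, 0.83, -1.99] yang 1.852
[0.57078054 0.03541393 0.09511764] [ 0.43969413  0.24998319 -3.07662688] [0.01479347 0.02072254 0.02061261]
```

No contact forces so far, and the nose is in the hole. Continuing down.

play_rows(
  gripper=[1,1,1,1,1],
  delta_pos=[
    [0,0,0.2],
    [0,0,0.4],
    [0,0,0.6],
    [0,0,0.7],
    [0,0,0.7],
  ],
  turn=[
    [0,0,0],
    [0,0,0],
    [0,0,0],
    [0,0,0],
    [0,0,0],
  ],
)

```text
time: 22.38
position: [0.5708, 0.0354, 0.0881]
tool_rot: [-0.14, 0.99, 0.0, -0.0]
ft_force: [0.2, 1.2, -2.3]
grip_width: 0.0299
grip_force: 35.0
```

play_rows(
  gripper=[1,1,1,1,1,1,1,1,1],
  delta_pos=[
    [0,0,0.3],
    [0,0,0.6],
    [0,0,0.9],
    [0,0,1.1],
    [0,0,1.3],
    [0,0,1.5],
    [0,0,1.6],
    [0,0,1.6],
    [0,0,1.6],
  ],
  turn=[
    [0,0,0],
    [0,0,0],
    [0,0,0],
    [0,0,0],
    [0,0,0],
    [0,0,0],
    [0,0,0],
    [0,0,0],
    [0,0,0],
  ],
)

```text
time: 23.5
position: [0.5709, 0.0354, 0.0723]
tool_rot: [-0.14, 0.99, -0.0, 0.0]
ft_force: [0.0, -1.0, -1.9]
grip_width: 0.0295
grip_force: 35.0
```

play_rows(
  gripper=[1,1,1],
  delta_pos=[
    [0,0,0.1],
    [0,0,0.12],
    [0,0,0.12],
  ],
  turn=[
    [0,0,0],
    [0,0,0],
    [0,0,0],
  ],
)

```text
time: 23.88
position: [0.5709, 0.0354, 0.0713]
tool_rot: [-0.14, 0.99, -0.0, 0.0]
ft_force: [-0.8, 0.0, -1.3]
grip_width: 0.0296
grip_force: 35.0
```

play_rows(
  gripper=[-1,-1,-1,-1,-1,-1,-1,-1,-1,-1,-1,-1],
  delta_pos=[
    [0,0,0],
    [0,0,0],
    [0,0,0],
    [0,0,-0.5],
    [0,0,-2],
    [0,0,-6],
    [0,0,-11],
    [0,0,-15],
    [5,-6,-16],
    [10,-12,-16],
    [15,-18,-16],
    [19,-24,-16],
  ],
  turn=[
    [0,0,0],
    [0,0,0],
    [0,0,0],
    [0,0,0],
    [0,0,0],
    [0,0,0],
    [0,0,0],
    [0,0,0],
    [0,0,0],
    [0,0,0],
    [0,0,0],
    [0,0,0],
  ],
)

```text
time: 25.38
position: [0.4735, -0.196, 0.2324]
tool_rot: [-0.14, 0.99, -0.001, 0.001]
ft_force: [0.6, 0.2, 0.0]
grip_width: 0.0871
grip_force: 0.0
```

play_rows(
  gripper=[-1,-1,-1,-1],
  delta_pos=[
    [0,-5,0],
    [0,-10,0],
    [0,-10,0],
    [0,-10,0],
  ],
  turn=[
    [0,0,0],
    [0,0,0],
    [0,0,0],
    [0,0,0],
  ],
)

```text
time: 25.88
position: [0.5015, -0.29, 0.2313]
tool_rot: [-0.14, 0.99, 0.0, -0.0]
ft_force: [-0.1, 0.8, -0.3]
grip_width: 0.0872
grip_force: 0.0
```

```bash
python3 - <<'E'
from vis import *
from rig import robot
t=robot.camera("top"); s=robot.camera("side"); print(robot.get_obs()["position"])
im=[]
for c,(x,y) in((t,(215,150)),(s,(200,165))):
    a=cv2.resize(c["color"][y:y+150,x:x+130,::-1],None,fx=3,fy=3,interpolation=cv2.INTER_CUBIC)
    for B in KEEP:
        p=np.array([.5092,.0169])+.066*np.array([np.cos(.281),np.sin(.281)])
        u=(proj(c,place(B,(*p,.281+np.pi),.067))-[x-.5,y-.5])*3-.5
        cv2.polylines(a,[np.round(cv2.convexHull(u.astype(np.float32))).astype(int)],True,(0,255,255),1)
    im.append(a)
cv2.imwrite("pics/end5.png",np.hstack(im))
E
```

```text
[ 0.5015973  -0.28907423  0.23123434]
```

View pics/end5.png

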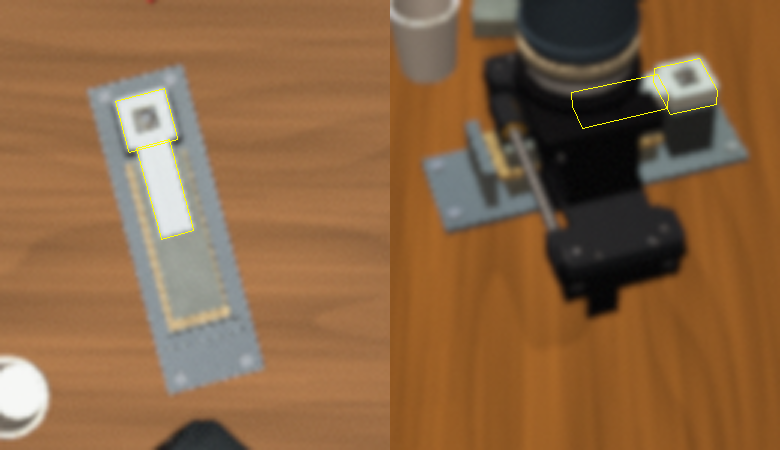

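The keeper fills the predicted seated outline in both views: boss at (147,120) in the left crop with the post in its hole, and the arm over the top stone (165,190). The sheet border shows evenly around the stone, and the robot is clear, so I hand in.

```bash
python3 -c "
from rig import robot
print(robot.hand_in())"
```

```text
the job is handed in; nothing more can be done
None
```

The job is handed in, with no verdict returned: the sheet lies flat on the lower stone, the loose stone sits square on it, and the keeper is fully down on the post with its arm over the top stone, at about 26 s of the 70 s allowed and with the bystanders left where they were.

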